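Turn the leaf of the exercise flip board

TASK

Turn the half-raised stiff leaf of the exercise flip board over its spine, like a page, and press it down until it lies flat on the other side (the robot's left). Push it with the fingertips or the outside of the fingers only, without pinching it between them and without slamming it, and leave the bowl with its ball, the clear case and the hand gripper as they are.

Things in the scene. Friction and masses are not known exactly. Their poses are not given: they have to be found in the camera images.
- board: Grey flip-board base fixed to the table, 130 (its x, along the spine) x 276 (its y) x 14 mm high, turned about the vertical by -0.4 to 0.6 rad; origin at the centre of its underside, z up. Right half (-y): a page with three coloured stripes. Left half (+y): a blank white page, where the leaf must end. Black blocks at the spine's ends (x = +-60 mm) rise to 25 mm above the table.
- spine (a point): Middle of the leaf's hinge axis, in the spine rod (8 mm thick steel), 17 mm above the table; the axis runs along the board's x.
- leaf (a joint): Angle of the leaf about the spine, rad: 0 = flat on the right half (-y of the board), 1.57 = upright, 3.14 = flat on the left half (+y), at its stop. Starts half raised on the right, 0.42 to 1.25. The hinge has friction (0.2 N m): the leaf stays at any angle and does not fall by itself on either side, so it must be pushed all the way down.
- leaf_edge (a point): Middle of the leaf's free edge, 120 mm from the hinge axis, at half its thickness. The leaf, 0.09 kg, 6 mm thick, measures 100 mm along the spine and reaches from 12 to 120 mm from the hinge axis, which lies at half its thickness.
- leaf_mid (a point): Centre of the leaf, 66 mm from the hinge axis. Blue 4 mm back plate (leaf_c1): underside at the start; upper side, 20 mm above the table, once flat on the left. Orange 2 mm face sheet (leaf_c2) with white marks, 8 mm inside the plate's edges: upper side at the start, hidden at the end. Pressing blue and orange with the fingers at the same time counts as pinching.
- bowl: White ceramic bowl, 136 mm across, 55 mm high, loose, standing 0.3 m or more to the left or to the right of the board; origin at the centre of its underside. Not to be moved.
- ball_center (a point): Centre of the purple massage ball, 60 mm across, loose in the bowl. Not to be moved.
- case: Clear mouthguard case, 82 x 87 x 30 mm, loose, beyond the far end of the spine, to the right; origin at the centre of its underside. Not to be moved.
- squeezer: Aluminium hand gripper, a V of two 22 mm thick handles lying flat, about 155 x 95 x 22 mm, loose, beyond the far end of the spine, to the left; origin at its underside near the middle. Not to be moved.

How it is judged:
By the outcome, as a careful person would: the job done as asked, in the order asked, and still so for the second after the job is handed in, with the robot touching nothing.
It also fails if it takes over 35 s, if anything falls off the work surface, if the arm or the gripper's body presses on something with over 40 N, if the wrist force passes 120 N, or if a joint passes its speed limit or range.

ROBOT

A 6-joint arm with a two-finger parallel gripper is mounted at the origin on the work surface. World frame = base frame: x ahead of the robot, y to its left, z up, the work surface at z = 0. Lengths are in m, angles in rad, forces in N, time in s.
With the tool pointing down it reaches from about 0.3 to 0.875 m from the base axis. Payload 6.4 kg.
Tool frame: the origin (TCP) lies on the centre line of the jaws, within the pads' length; the fingertips stand 25 mm ahead of it and the grasp point (between the pads) lies 6 mm ahead of it (bot.tips_ahead is the distance from the TCP to the fingertips, in m); z points along the fingers, y is the direction in which the jaws open and shut (so a half turn about z gives the same grasp; the last joint's range is limited). The gripper opens to 85 mm and grips with 20 to 120 N. Pads are 22 mm wide; open, the fingers measure 114 mm over their backs; the gripper's body (76 mm by 85 mm) begins 54 mm behind the grasp point. The pads swing forward as they close: fully open they stand 13 mm farther back than shut.
Start: joints at [0.962, 0.181, 1.607, -0, 1.354, -0.206], TCP at [0.225, 0.529, 0.256] pointing down, gripper open.
Joint ranges: [-2.99, 2.99], [-0.89, 2.07], [0.3, 2.58], [-1.14, 4.28], [0, 2.63], [-3.12, 3.12]. Speed limits (rad/s): [2.57, 2.57, 3.01, 3.14, 3.14, 3.14].

INTERFACE

Orientations are given as a unit quaternion [x, y, z, w].
In Python, from workcell import sensors, optics, bot gives the robot as it stands.
- The arm moves only by the shell command python3 -m pendant 'ROWS' [OPENING] [FORCE]. ROWS is JSON, a list of rows, each a list of 4 numbers: the shift along the tool's x, y, z as a fraction of full scale, then the turn about the tool's z as a fraction of full scale. In form: [[x, y, z, roll], ...]. A call has 1 to 10 rows; each row is the pose to reach, as a shift and turn from the pose commanded when the call began, along the tool's axes at that moment; what a row does not reach only later rows make up. Full scale, the value 1, is 0.3 m for a shift and 90 degrees for a turn. A row lasts 1/12 s, in which the tool goes at most 41.7 mm and 7.16 degrees, less where a joint would pass 70% of its speed; a pose out of reach is approached as far as the arm can. A call with a number of a shift or a turn outside -1 to 1 is refused whole. A call with a gripper value outside its range is refused whole. OPENING is the opening, from -1 (shut) to 1 (fully open), so that 0 is half open, set as the call begins (- or left out, the last holds). The fingers move at their own pace and stop on an object; FORCE is the grip in N (left out, the last holds). Time passes only in rows, so rows that repeat a pose let the fingers close. It gives the time, the measured TCP pose, the force and the opening at its end, in the units of the state.
- sensors.sense(): the state, without advancing time (a new reading comes with each control period).
- optics.capture(name): name is "side" or "top" or "wrist"; returns a dict with "pixels" (400x640x3 uint8, blue, green, red), "fov_y" (degrees; the focal length in pixels is half the picture's height over the tangent of half this angle, whatever the lens; pixels are square), "cx", "cy" (the principal point, pixels), "k1" (the pictures are not rectified: a ray, as slopes to the right and down, at radius r is drawn at 1 + k1 r^2 times it, then the intrinsics apply), "R" (3x3) and "t" (3): a world point X has camera coordinates R X + t. Camera axes: x right, y down, z forward; pixel columns grow to the right and rows downward; lengths in m; the calibration is good to about 2 mm. A picture is of the moment at which its call begins. There is no depth.
- bot.finish_job(): hands the job in, once; it reports no verdict.
The state is a dict: "time": time; "q": joint angles; "joint_velocities": joint speeds; "joint_torque": joint torques, N m; "eef_pos": TCP position; "tool_rot": TCP orientation; "wrist_force": force on the tool from outside, world axes, zero at the start; "ft_torque": the same for the moment, N m; "gripper_width": opening from 0.0 (shut) to 1.0 (fully open).
Only numpy, scipy, OpenCV 4.12 (cv2) and the standard library are available. Lean on these libraries where they do the work, as an engineer would, in place of code of your own. Each camera call takes 0.05 s, during which the arm holds its last target.

## Working session

There is one attempt and no reset: what is moved stays moved. The work goes in short steps, Python scripts to look and compute and a shell command to move; the robot and the scene stay as the last step left them, time stands still between calls to the robot, and variables do not carry over. Pictures are saved under pics/ and viewed, and the job is handed in when it is done.

```bash
mkdir -p pics; ls
cat > h.py <<'E'
import numpy as np, cv2
from workcell import sensors, optics, bot
def snap(name, fn):
    c=optics.capture(name); cv2.imwrite('pics/'+fn,c['pixels']); 
    import pickle; pickle.dump(c,open('pics/'+fn+'.pkl','wb')); return c
def K(c):
    f=c['pixels'].shape[0]/2/np.tan(np.radians(c['fov_y'])/2)
    return np.array([[f,0,c['cx']],[0,f,c['cy']],[0,0,1]]), np.array([c['k1'],0,0,0,0.])
def proj(c,X):
    k,d=K(c); r,_=cv2.Rodrigues(np.array(c['R'])); 
    return cv2.projectPoints(np.array(X,float).reshape(-1,1,3),r,np.array(c['t'],float),k,d)[0][:,0]
def onplane(c,uv,z):
    k,d=K(c); n=cv2.undistortPoints(np.array(uv,float).reshape(-1,1,2),k,d)[:,0]
    R=np.array(c['R']);t=np.array(c['t']); o=-R.T@t
    D=np.c_[n,np.ones(len(n))]@R
    return o+D*((z-o[2])/D[:,2])[:,None]
E
python3 - <<'E'
from h import *
for n in ['side','top']:
    c=snap(n,n+'0.png'); print(n,c['fov_y'],c['cx'],c['cy'],c['k1'],-np.array(c['R']).T@np.array(c['t']))
s=sensors.sense(); print(s)
E
```

```text
pics
side 57.821739245356355 317.04564959601623 196.98509394739543 -0.07568893371041858 [0.31783574 0.50623424 0.53149059]
top 42.55285205505203 314.1394788503646 198.09818841855014 -0.14508310995338466 [0.45010323 0.00431067 1.06464569]
{'time': 0.1, 'q': array([ 9.61741929e-01,  1.81496696e-01,  1.60789513e+00,  1.17719830e-05,
        1.35383236e+00, -2.06288810e-01]), 'joint_velocities': array([ 0.00167388, -0.00207953, -0.00237881, -0.00028757,  0.00031814,
       -0.00067628]), 'joint_torque': array([ 9.23899970e-04, -4.45870328e+01, -3.52240098e+01, -8.86578619e-05,
        3.99415410e-03,  1.70920696e-06]), 'eef_pos': array([0.22508432, 0.52861265, 0.25546361]), 'tool_rot': array([ 2.00025550e-01,  9.79790342e-01, -7.46630514e-04, -3.28704143e-04]), 'wrist_force': array([-0.20118349,  0.6624001 ,  0.97303267]), 'ft_torque': array([0.00183273, 0.00684227, 0.03040824]), 'gripper_width': 0.999354141518759}
```

View pics/side0.png

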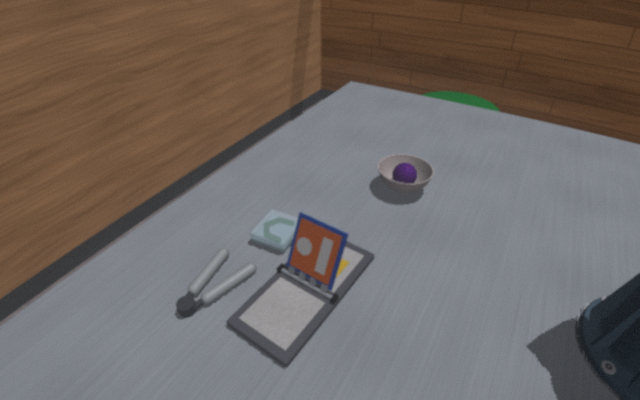

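View pics/top0.png

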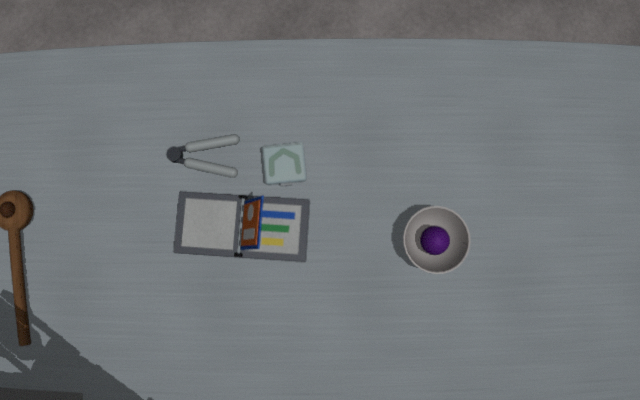

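Run:
```python
from h import *
import pickle
c=pickle.load(open('pics/top0.png.pkl','rb'))
im=c['pixels']
cv2.imwrite('pics/topz.png',cv2.resize(im[180:270,165:320],None,fx=5,fy=5,interpolation=cv2.INTER_CUBIC))
c=pickle.load(open('pics/side0.png.pkl','rb'))
cv2.imwrite('pics/sidez.png',cv2.resize(c['pixels'][205:365,225:380],None,fx=3.7,fy=3.7,interpolation=cv2.INTER_CUBIC))
w=snap('wrist','wrist0.png')
```

```text
(no output)
```

View pics/topz.png

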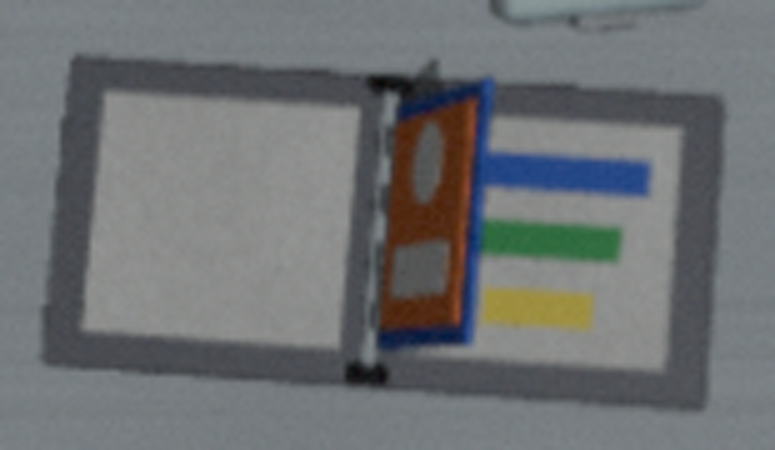

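View pics/sidez.png

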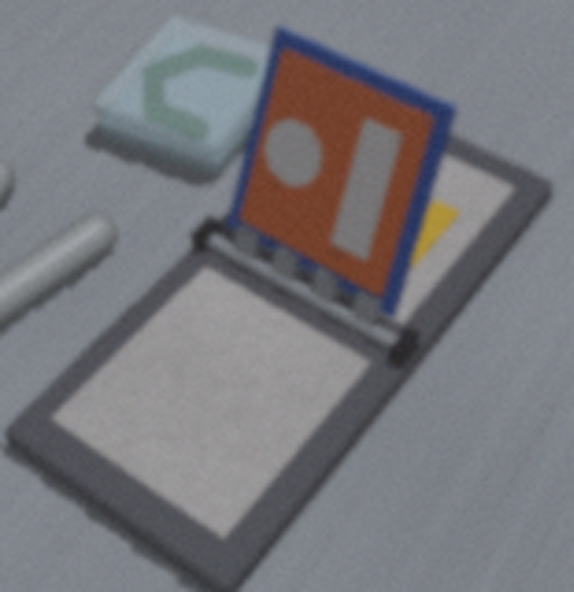

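View pics/wrist0.png

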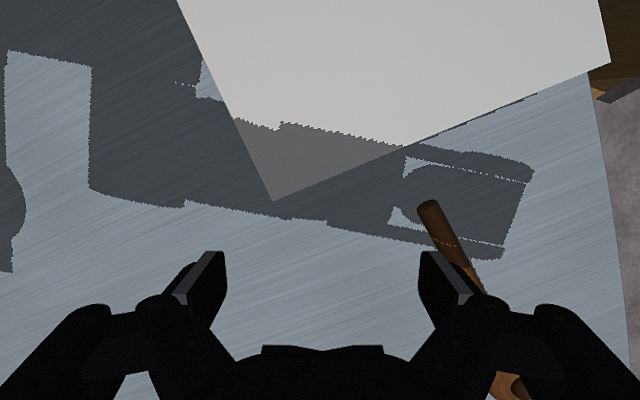

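```bash
cat > fit.py <<'E'
from h import *
import pickle
from scipy.optimize import least_squares
T=pickle.load(open('pics/top0.png.pkl','rb'));S=pickle.load(open('pics/side0.png.pkl','rb'))
def leafpt(p,x,r,n):
    th,a=p[2],p[3]; ex=np.array([np.cos(th),np.sin(th),0]);ey=np.array([-np.sin(th),np.cos(th),0]);ez=np.array([0,0,1.])
    o=np.array([p[0],p[1],.017]); return o+x*ex+r*(-np.cos(a)*ey+np.sin(a)*ez)+n*(np.sin(a)*ey+np.cos(a)*ez)
def bpt(p,x,y,z):
    th=p[2]; return np.array([p[0]+x*np.cos(th)-y*np.sin(th),p[1]+x*np.sin(th)+y*np.cos(th),z])
if __name__=='__main__':
    t=lambda u,v:(165+u/5,180+v/5); s=lambda u,v:(225+u/3.7,205+v/3.7)
    B=[(T,t(75,57),(.065,.138,.014)),(T,t(722,97),(.065,-.138,.014)),(T,t(705,408),(-.065,-.138,.014)),(T,t(44,363),(-.065,.138,.014)),
       (S,s(10,432),(.065,.138,.014)),(S,s(225,580),(-.065,.138,.014)),(S,s(550,185),(-.065,-.138,.014))]
    L=[(T,t(492,80),(.05,.120,-1e-3)),(T,t(470,344),(-.05,.120,-1e-3)),(S,s(278,28),(.05,.12,-1e-3)),(S,s(455,105),(-.05,.12,-1e-3)),(S,s(395,312),(-.05,.012,-1e-3))]
    def res(p):
        return np.concatenate([proj(c,bpt(p,*q))[0]-uv for c,uv,q in B]+[proj(c,leafpt(p,*q))[0]-uv for c,uv,q in L])
    r=least_squares(res,[.4,.13,0,1.2],loss='soft_l1'); print(r.x); print(res(r.x).reshape(-1,2).round(1))
    W=pickle.load(open('pics/wrist0.png.pkl','rb')); print('wrist cam',-np.array(W['R']).T@W['t'],np.array(W['R']))
    for z in (.05,): print('wood',onplane(T,[(15,190),(25,345),(30,205)],z)); 
    print('bowl',onplane(T,[(404,240),(469,240)],.05),'case',onplane(T,[(265,185),(305,182)],.03),'sq',onplane(T,[(235,173),(166,154)],.022))
E
python3 fit.py
```

```text
[ 0.55393675  0.15969879 -0.07374869  1.1226025 ]
[[-1.2 -1. ]
 [ 0.6 -0.9]
 [-0.2 -0.1]
 [-1.2 -0.2]
 [-1.8 -1.5]
 [ 1.5  2.3]
 [ 2.3 -2. ]
 [-0.5 -1.2]
 [-0.3 -0.2]
 [ 0.5 -1.5]
 [ 1.3 -0.2]
 [ 0.8  0.6]]
wrist cam [0.16208429 0.55548746 0.37322925] [[ 3.92126156e-01  9.19911419e-01 -2.43194056e-04]
 [ 8.85567494e-01 -3.77414951e-01  2.70791743e-01]
 [ 2.49012631e-01 -1.06399890e-01 -9.62637924e-01]]
wood [[0.62851303 0.64474021 0.05      ]
 [0.3057274  0.60494509 0.05      ]
 [0.59596315 0.6063992  0.05      ]]
bowl [[ 0.51785862 -0.16879718  0.05      ]
 [ 0.5156671  -0.30022043  0.05      ]] case [[0.63520693 0.10896786 0.03      ]
 [0.64047093 0.02691206 0.03      ]] sq [[0.66274909 0.17250623 0.022     ]
 [0.7058996  0.3205664  0.022     ]]
```

```bash
python3 -c "
from h import *
print(bot.tips_ahead,[a for a in dir(bot) if a[0]!='_'])"; python3 -m pendant '[[-0.1,-0.06,0,0.08],[-0.2,-0.12,0,0.16],[-0.3,-0.19,0,0.24],[-0.4,-0.25,0,0.32],[-0.5,-0.32,0,0.4],[-0.6,-0.38,0,0.48],[-0.7,-0.45,0,0.56],[-0.78,-0.5,0,0.64],[-0.8,-0.52,0,0.72],[-0.8,-0.52,0,0.79]]' -1 20
```

```text
0.025 ['Unreachable', 'finish_job', 'tips_ahead']
time: 0.98
eef_pos: [0.3862, 0.2892, 0.2561]
tool_rot: [0.736, 0.677, -0.0, 0.0]
wrist_force: [-0.2, 0.7, -0.9]
gripper_width: 0.001
```

```bash
cat > where.py <<'E'
from h import *
from scipy.spatial.transform import Rotation as Ro
p=np.array([0.554,0.160]);th=-0.074
def st():
    s=sensors.sense(); R=Ro.from_quat(s['tool_rot']).as_matrix(); e=s['eef_pos']
    d=e[:2]-p; b=np.array([[np.cos(th),np.sin(th)],[-np.sin(th),np.cos(th)]])
    print('t',round(s['time'],2),'board xy',(b@d).round(4),'tip z',round(e[2]-bot.tips_ahead,4),'F',(b@s['wrist_force'][:2]).round(2),s['wrist_force'][2].round(2),'grip',round(s['gripper_width'],3))
    print('tool axes in board\n',(np.block([[b,np.zeros((2,1))],[np.zeros((1,2)),np.eye(1)]])@R).round(3))
    print('q',s['q'].round(2))
if __name__=='__main__': st()
E
python3 where.py
```

```text
t 0.98 board xy [-0.1769  0.1164] tip z 0.2311 F [-0.22  0.65] -0.92 grip 0.001
tool axes in board
 [[ 0.009  1.    -0.   ]
 [ 1.    -0.009 -0.001]
 [-0.001 -0.    -1.   ]]
q [ 0.4  -0.03  1.83 -0.    1.34  0.48]
```

```bash
python3 -m pendant '[[-0.1,0.08,0,0],[-0.21,0.16,0,0],[-0.31,0.24,0,0],[-0.41,0.32,0,0],[-0.51,0.4,0,0],[-0.61,0.48,0,0],[-0.7,0.55,0,0],[-0.74,0.59,0.05,0],[-0.74,0.59,0.1,0],[-0.74,0.59,0.15,0]]'; python3 where.py; python3 -c "
from h import *
snap('side','side1.png');snap('top','top1.png')
cv2.imwrite('pics/st1.png',cv2.resize(np.hstack([cv2.imread('pics/side1.png')[100:400,150:450],cv2.imread('pics/top1.png')[80:380,120:420]]),(800,400)))"
```

```text
time: 1.82
eef_pos: [0.546, 0.0556, 0.2105]
tool_rot: [0.733, 0.68, 0.0, 0.0]
wrist_force: [-0.4, 0.1, 0.4]
gripper_width: -0.002
t 1.82 board xy [-0.0002 -0.1047] tip z 0.1855 F [-0.4   0.07] 0.45 grip -0.002
tool axes in board
 [[ 0.002  1.     0.   ]
 [ 1.    -0.002 -0.   ]
 [-0.     0.    -1.   ]]
q [-0.11  0.17  1.72 -0.    1.26 -0.04]
```

View pics/st1.png

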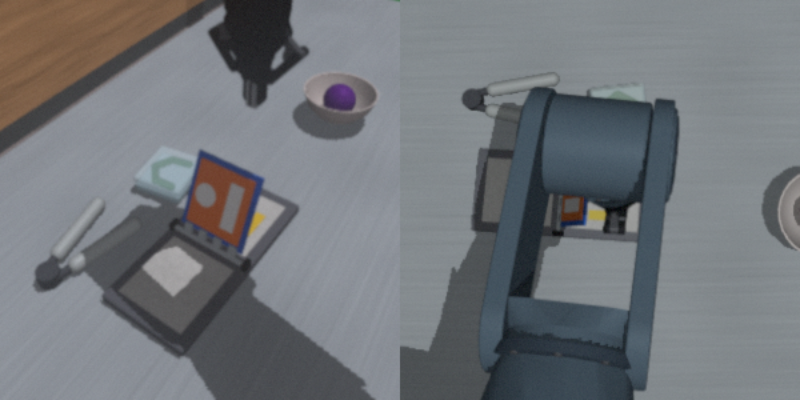

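```bash
python3 -m pendant '[[0,0,0.06,0],[0,0,0.12,0],[0,0,0.18,0],[0,0,0.24,0],[0,0,0.285,0],[0,0,0.285,0]]'; python3 -m pendant '[[0.01,0,0,0],[0.02,0,0,0],[0.03,0,0,0],[0.04,0,0,0],[0.05,0,0,0],[0.06,0,0,0],[0.07,0,0,0],[0.08,0,0,0],[0.09,0,0,0],[0.1,0,0,0]]'; python3 where.py|head -1;  python3 -m pendant '[[0.01,0,0,0],[0.02,0,0,0],[0.03,0,0,0],[0.04,0,0,0],[0.05,0,0,0],[0.06,0,0,0],[0.07,0,0,0],[0.08,0,0,0],[0.09,0,0,0],[0.1,0,0,0]]'; python3 where.py; python3 -c "
from h import *
snap('side','side2.png')
cv2.imwrite('pics/s2.png',cv2.resize(cv2.imread('pics/side2.png')[130:380,180:430],(600,600)))"
```

```text
time: 2.42
eef_pos: [0.5436, 0.0576, 0.1237]
tool_rot: [0.732, 0.681, -0.002, -0.002]
wrist_force: [-1.0, 0.4, -0.3]
gripper_width: -0.004
time: 3.25
eef_pos: [0.5475, 0.0873, 0.1257]
tool_rot: [0.732, 0.681, -0.0, -0.0]
wrist_force: [0.2, 0.8, -0.5]
gripper_width: -0.002
t 3.25 board xy [-0.0011 -0.0729] tip z 0.1007 F [0.17 0.81] -0.47 grip -0.002
time: 4.08
eef_pos: [0.5498, 0.1173, 0.1258]
tool_rot: [0.732, 0.681, 0.0, -0.0]
wrist_force: [-0.0, -2.0, 2.2]
gripper_width: 0.002
t 4.08 board xy [-0.0011 -0.0429] tip z 0.1008 F [ 0.1  -1.99] 2.19 grip 0.002
tool axes in board
 [[-0.001  1.    -0.   ]
 [ 1.     0.001  0.   ]
 [ 0.    -0.    -1.   ]]
q [-0.    0.3   1.74  0.    1.09  0.07]
```

View pics/s2.png

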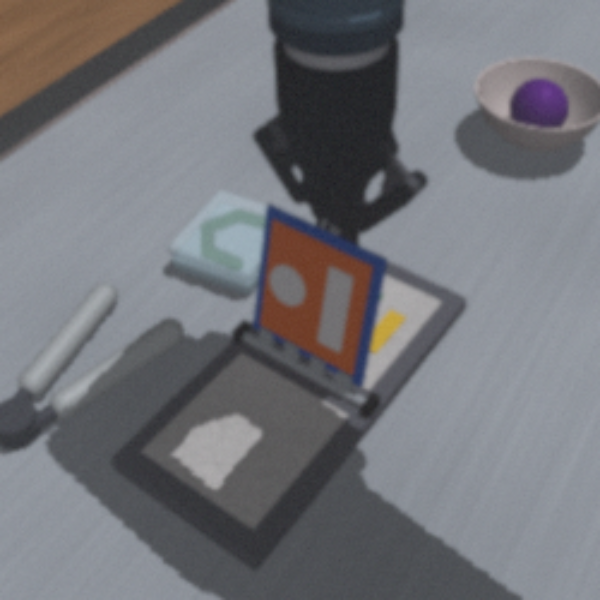

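```bash
python3 -m pendant '[[0.014,0,0,0],[0.028,0,0,0],[0.042,0,0,0],[0.056,0,0,0],[0.07,0,0,0],[0.084,0,0,0],[0.098,0,0,0],[0.112,0,0,0],[0.126,0,0,0],[0.14,0,0,0]]'; python3 where.py|head -1;  python3 -m pendant '[[0.014,0,0,0],[0.028,0,0,0],[0.042,0,0,0],[0.056,0,0,0],[0.07,0,0,0],[0.084,0,0,0],[0.098,0,0,0],[0.112,0,0,0],[0.126,0,0,0],[0.13,0,0,0]]'; python3 where.py; python3 -c "
from h import *
snap('side','side3.png')
cv2.imwrite('pics/s3.png',cv2.resize(cv2.imread('pics/side3.png')[130:380,180:430],(600,600)))"
```

```text
time: 4.97
eef_pos: [0.5527, 0.1591, 0.1255]
tool_rot: [0.732, 0.681, -0.0, -0.0]
wrist_force: [0.7, -1.4, -0.9]
gripper_width: 0.0
t 4.97 board xy [-0.0012 -0.0009] tip z 0.1005 F [ 0.76 -1.35] -0.91 grip 0.0
time: 5.8
eef_pos: [0.5557, 0.1985, 0.1259]
tool_rot: [0.732, 0.681, 0.0, -0.0]
wrist_force: [-0.3, -2.4, -0.2]
gripper_width: -0.002
t 5.8 board xy [-0.0011  0.0385] tip z 0.1009 F [-0.15 -2.41] -0.25 grip -0.002
tool axes in board
 [[-0.001  1.     0.   ]
 [ 1.     0.001  0.   ]
 [ 0.     0.    -1.   ]]
q [0.14 0.36 1.67 0.   1.11 0.21]
```

View pics/s3.png

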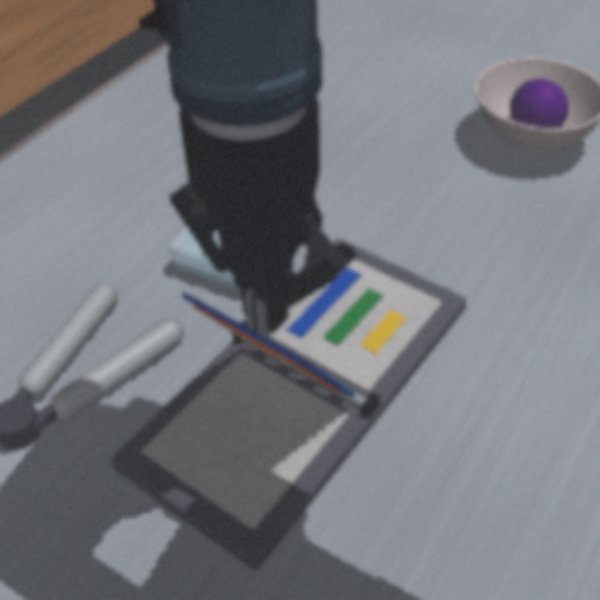

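```bash
python3 -m pendant '[[0.013,0,0.012,0],[0.026,0,0.024,0],[0.039,0,0.037,0],[0.052,0,0.05,0],[0.065,0,0.063,0],[0.077,0,0.076,0],[0.089,0,0.09,0],[0.099,0,0.103,0],[0.108,0,0.117,0],[0.115,0,0.13,0]]'; python3 where.py|head -1;  python3 -m pendant '[[0.006,0,0.013,0],[0.012,0,0.026,0],[0.017,0,0.04,0],[0.021,0,0.053,0],[0.025,0,0.066,0],[0.028,0,0.078,0],[0.03,0,0.09,0],[0.032,0,0.1,0],[0.033,0,0.11,0],[0.033,0,0.12,0]]'; python3 where.py; python3 -c "
from h import *
snap('side','side4.png')
cv2.imwrite('pics/s4.png',cv2.resize(cv2.imread('pics/side4.png')[130:380,180:430],(600,600)))"
```

```text
time: 6.68
eef_pos: [0.5582, 0.2325, 0.0863]
tool_rot: [0.732, 0.681, 0.0, -0.0]
wrist_force: [1.2, 0.2, 1.8]
gripper_width: -0.002
t 6.68 board xy [-0.0012  0.0727] tip z 0.0613 F [1.17 0.25] 1.84 grip -0.002
time: 7.52
eef_pos: [0.5588, 0.2421, 0.0505]
tool_rot: [0.732, 0.681, -0.0, -0.0]
wrist_force: [0.1, 1.0, 2.0]
gripper_width: 0.002
t 7.52 board xy [-0.0013  0.0822] tip z 0.0255 F [0.07 1.05] 2.02 grip 0.002
tool axes in board
 [[-0.001  1.    -0.   ]
 [ 1.     0.001  0.   ]
 [ 0.    -0.    -1.   ]]
q [0.21 0.51 1.64 0.   0.99 0.29]
```

View pics/s4.png

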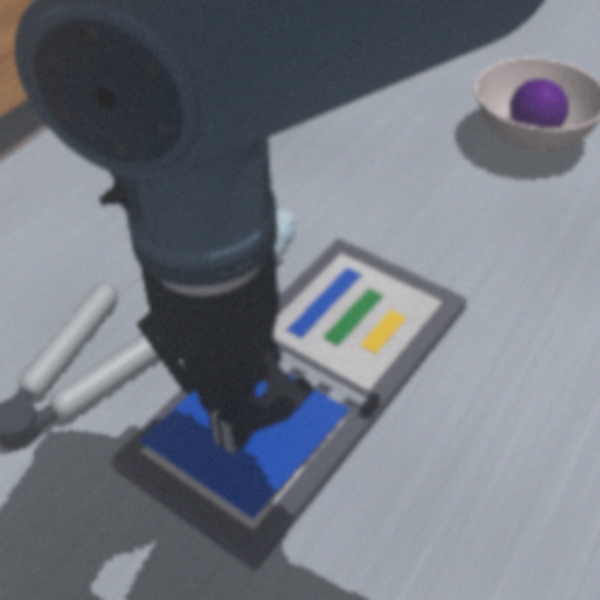

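Leaf is nearly flat; the fingertips are on the blue face around pixel (225,440). Press slowly the last 5 mm while checking force.

```bash
for i in 1; do python3 -m pendant '[[0,0,0.003,0],[0,0,0.006,0],[0,0,0.009,0],[0,0,0.012,0],[0,0,0.015,0],[0,0,0.018,0],[0,0,0.018,0]]';done; python3 where.py|head -1
```

```text
time: 8.15
eef_pos: [0.5589, 0.2419, 0.0452]
tool_rot: [0.732, 0.681, -0.0, 0.0]
wrist_force: [-0.5, -0.2, -0.2]
gripper_width: 0.002
t 8.15 board xy [-0.0012  0.0821] tip z 0.0202 F [-0.44 -0.27] -0.18 grip 0.002
```

```bash
python3 -m pendant '[[0,0,0.002,0],[0,0,0.004,0],[0,0,0.006,0],[0,0,0.006,0]]'; python3 where.py|head -1
```

```text
time: 8.48
eef_pos: [0.559, 0.2419, 0.0448]
tool_rot: [0.732, 0.681, -0.0, 0.0]
wrist_force: [-4.7, -1.2, 11.5]
gripper_width: -0.001
t 8.48 board xy [-0.0011  0.0821] tip z 0.0198 F [-4.64 -1.58] 11.52 grip -0.001
```

```bash
python3 -m pendant '[[0,0,0.001,0],[0,0,0.002,0],[0,0,0.002,0]]'; python3 where.py|head -1; python3 -m pendant '[[0,0,-0.005,0],[0,0,-0.02,0],[0,0,-0.05,0],[0,0,-0.1,0],[0,0,-0.16,0],[0,0,-0.24,0],[0,0,-0.32,0],[0,0,-0.4,0],[0,0,-0.5,0],[0,0,-0.5,0]]'; python3 -m pendant '[[-0.1,0,0,0],[-0.2,0,0,0],[-0.3,0,0,0],[-0.4,0,0,0],[-0.5,0,0,0],[-0.6,0,0,0],[-0.7,0,0,0],[-0.75,0,0,0],[-0.75,0,0,0],[-0.75,0,0,0]]'; python3 -c "
from h import *
snap('side','side5.png');snap('top','top5.png')
cv2.imwrite('pics/s5.png',cv2.resize(cv2.imread('pics/side5.png')[130:380,180:430],(600,600)))
cv2.imwrite('pics/s5full.png',np.hstack([cv2.imread('pics/top5.png')[:,:],])) "
```

```text
time: 8.73
eef_pos: [0.5591, 0.2419, 0.0448]
tool_rot: [0.732, 0.681, -0.0, 0.0]
wrist_force: [-6.2, -2.0, 15.1]
gripper_width: -0.0
t 8.73 board xy [-0.001   0.0821] tip z 0.0198 F [-6.06 -2.45] 15.14 grip -0.0
time: 9.57
eef_pos: [0.5624, 0.2428, 0.2004]
tool_rot: [0.732, 0.681, 0.005, 0.003]
wrist_force: [1.4, 0.1, 1.0]
gripper_width: 0.003
time: 10.4
eef_pos: [0.5425, 0.017, 0.1932]
tool_rot: [0.733, 0.68, 0.0, 0.0]
wrist_force: [1.1, -0.3, -0.7]
gripper_width: -0.004
```

View pics/s5.png

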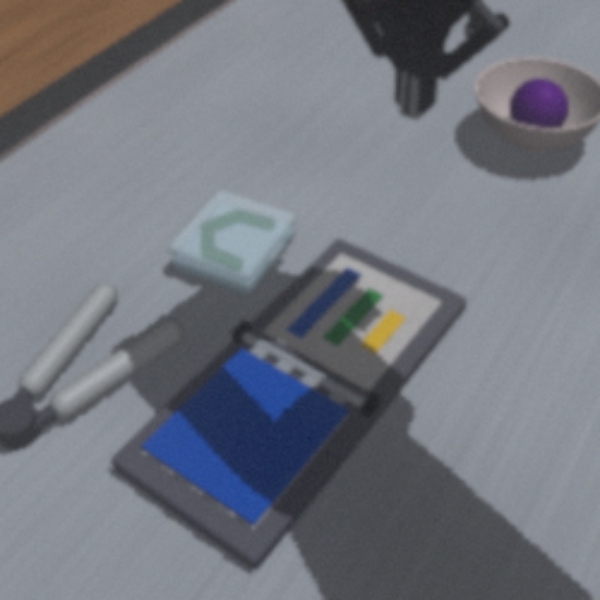

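View pics/s5full.png

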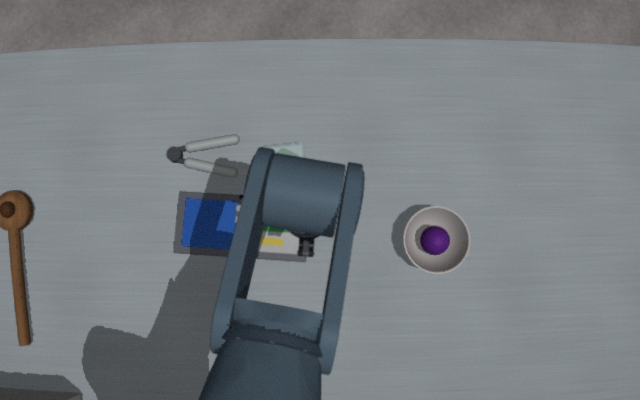

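Run:
```python
from fit import *
c=pickle.load(open('pics/side5.png.pkl','rb'))
im=c['pixels'].copy()
im=cv2.resize(im[230:380,220:350],None,fx=4,fy=4,interpolation=cv2.INTER_CUBIC)
for a,col in((3.14,(0,255,0)),(3.05,(0,0,255))):
    p=[.5539,.1597,-.0737,a]
    q=np.array([proj(c,leafpt(p,x,r,-3e-3))[0] for x,r in((.05,.012),(.05,.12),(-.05,.12),(-.05,.012))])
    cv2.polylines(im,[np.int32((q-[220,230])*4+2)],True,col,1); print(a,q.round(1))
cv2.imwrite('pics/chk.png',im)
```

```text
3.14 [[281.4 273.8]
 [239.6 315.1]
 [286.8 347.5]
 [326.7 299.7]]
3.05 [[281.4 273.3]
 [238.9 310.9]
 [286.6 343.4]
 [326.8 299.2]]
```

View pics/chk.png

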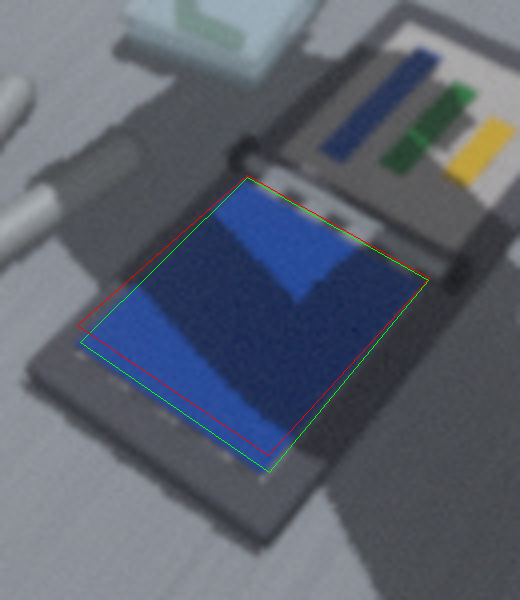

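The leaf's edge in the image matches the outline projected for 3.14 rad (green), including its bottom corner near (270,470). The leaf is flat and the arm is clear, so I'm handing in.

```bash
python3 -c "
from h import *
print(sensors.sense()['wrist_force']); bot.finish_job()"
```

```text
[ 0.31199649  0.01166391 -0.60727415]
the job is handed in; nothing more can be done
```

The leaf is turned over its spine and lies flat on the robot's left side of the board, and the job is handed in. I pushed it with the closed fingers in one slow arc on the blue side, needing about 2 to 3 N. I then pressed it onto its stop with up to 15 N straight down (about 16 N in all) and moved the arm clear, at about 10.5 s.

**Leaf flat:** the fingertips met a firm stop at 19.8 mm above the table, against the expected 20 mm. After I withdrew, the leaf's outline in the side picture matched the one predicted for 3.14 rad.

**Other objects:** by eye, the bowl with its ball and the hand gripper were unmoved in the side and top pictures. The clear case looked unmoved in the side picture, but the arm partly hid it in the top one.

**Odd reading:** the wrist force read about 0 N at 20.2 mm, just before the stop. Further pressing raised it to 11.5 N and then 15 N while the fingertips stayed at 19.8 mm. No check failed.

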